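# Pack the sample box below the rim and prove it with the check bar

## Task

Pack the plywood box so that nothing sticks up above its rim: the green can, the spice jar (now standing on the wrong block) and the food tin each stand upright in the middle of the block of such a height that all three tops end just below the rim. Set them down gently, with the red check bar still parked at its left-hand end. Then slide the check bar along the rim all the way to its other end without running it into anything, and let go; leave the dark can, the orange can and the dropper bottle alone.

Things in the scene. Friction and masses are not known exactly. Their poses are not given: they have to be found in the camera images.
- packing_box: open plywood box, fixed, outside 136 (x) x 316 (y) mm, rim 154 mm above the table, walls 8 mm, floor 8 mm thick; inside 120 (x) x 240 (y) mm without partitions, and a solid deck 38 mm wide at each y end; 12 mm high stops on the rim corners. Origin at the centre of its underside; x away from the robot, y along its length to the robot's left, z up
- check_bar (a joint): slide of the check bar along the box's -y, in m: 0 = at the left-hand stop (as the robot sees it), 0.276 = right-hand stop; starts within 12 mm of 0; friction about 1.5 N. A red strip 150 (x) x 16 (y) x 10 mm across the box, underside 1 mm above the rim, so anything taller than the rim blocks it; a black grip on its middle, see bar_grip
- bar_grip (a point): middle of the check bar's black upright grip, 14 (x) x 36 (y) x 26 mm: 13 mm below the grip's top, 13 mm above the red strip, 23 mm above the box rim; centred on the box in x
- low_block: thin black rubber pad, 6 mm high, lies on the floor of the packing box, 118 x 78 mm seen from above (118 along the box's x); fixed; origin at the centre of its underside, z up, axes parallel to the box's. The three blocks lie side by side along the box's y (centres 80 mm apart), in an order that varies
- middle_block: brown cork block, 34 mm high, lies on the floor of the packing box, 118 x 78 mm seen from above (118 along the box's x); fixed; origin at the centre of its underside, z up, axes parallel to the box's. The three blocks lie side by side along the box's y (centres 80 mm apart), in an order that varies
- high_block: light wood block, 68 mm high, lies on the floor of the packing box, 118 x 78 mm seen from above (118 along the box's x); fixed; origin at the centre of its underside, z up, axes parallel to the box's. The three blocks lie side by side along the box's y (centres 80 mm apart), in an order that varies
- green_can: slim green drink can with a silver top, 53 mm diameter, 134 mm high, 0.2-0.35 kg, standing on the table to the right of the box; origin at the centre of its underside, z up
- spice_jar: clear spice jar with a green cap, 45 mm diameter (cap too), 105 mm high, about 0.11 kg, standing at the start on the high block with its top above the rim; origin at the centre of its underside, z up
- food_tin: short green food tin, 57 mm diameter, 72 mm high, about 0.18 kg, standing on the table to the right of the box; origin at the centre of its underside, z up
- dark_can: bystander: black drink can, 53 mm diameter, 134 mm high, among the things to the right of the box; origin at the centre of its underside
- orange_can: bystander: orange drink can, 53 mm diameter, 134 mm high, in front of the left half of the box; origin at the centre of its underside
- dropper_bottle: bystander: small brown dropper bottle with a black teat, 33 mm diameter, 102 mm high, near the robot on its right; origin at the centre of its underside
Mind the look-alikes: they are no part of the job. What is shaped like the food_tin but purple is not meant.

How it is judged:
By the outcome, as a careful person would: the job done as asked, in the order asked, and still so for the second after the job is handed in, with the robot touching nothing.
It also fails if it takes over 72 s, if anything falls off the work surface, if the arm or the gripper's body presses on something with over 40 N, if the wrist force passes 120 N, or if a joint passes its speed limit or range.

## Robot

A 6-joint arm with a two-finger parallel gripper is mounted at the origin on the work surface; the furniture and walls round the work are solid. World frame = base frame: x ahead of the robot, y to its left, z up, the work surface at z = 0. Lengths are in mm, angles in rad, forces in N, time in s.
With the tool pointing down it reaches from about 350 to 975 mm from the base axis. Payload 7.1 kg.
Tool frame: the origin (TCP) lies midway between the tips of the shut fingers; the grasp point (between the pads) lies ctrl.grip_point_offset behind it (ctrl.grip_point_offset is the distance from the TCP to the grasp point, in mm); z points along the fingers, y is the line along which they close (so a half turn about z gives the same grasp; the last joint's range is limited). The gripper opens to 88 mm and grips with 3 to 60 N. Pads are 20 mm wide; open, the fingers measure 115 mm over their backs; the gripper's body (75 mm by 178 mm) begins 61 mm behind the grasp point.
Start: joints at [-1.343, 0.423, 1.63, -0, 1.089, -0.019], TCP at [152.708, -606.04, 222.675] pointing down, gripper open.
Joint ranges: [-3, 3], [-0.9, 2.11], [0.09, 2.58], [-1.31, 4.45], [0.11, 2.69], [-2.54, 2.54]. Speed limits (rad/s): [2.39, 2.39, 3.01, 3.14, 3.14, 3.14].

## Interface

Orientations are given as a rotation vector (axis times angle).
In Python, from workcell import ctrl, get_image, close_job, finder gives the robot as it stands.
- The arm moves only by the tool servo_tool, never from a script. Its argument "deltas" is a list of rows, each a list of 2 entries, a list of its own where there are three numbers: the shift along the tool's x, y, z in mm, then the turn, a rotation vector about the tool's x, y, z in rad. A call has 1 to 5 rows; each row is the pose to reach, as a shift and turn from the pose commanded when the call began, along the tool's axes at that moment; what a row does not reach only later rows make up. A row lasts 1/12 s, in which the tool goes at most 41.7 mm and 7.16 degrees, less where a joint would pass 70% of its speed; a pose out of reach is approached as far as the arm can. A call with a gripper value outside its range is refused whole. "grip" is the closure, from -1 (fully open) to 1 (shut), so that 0 is half open, set as the call begins (left out, the last holds). The fingers move at their own pace and stop on an object; the grip force is fixed at half the most. Time passes only in rows, so rows that repeat a pose let the fingers close. It gives the time, the measured TCP pose, the force, the opening and the grip force at its end, in the units of the state.
- ctrl.get_obs(): the state, without advancing time (a new reading comes with each control period).
- get_image(name): name is "side" or "top" or "wrist"; returns a dict with "frame" (480x640x3 uint8, blue, green, red), "depth" (480x640 float32, mm along the optical axis (not along the pixel's ray), 0 where there is no reading), "K" (3x3 intrinsics, pixels), "dist" ([k1, k2, p1, p2, k3] as OpenCV has them; the pictures are not rectified), "pose" (4x4, takes a point from camera to world coordinates). Camera axes: x right, y down, z forward; pixel columns grow to the right and rows downward; lengths in mm; the calibration is good to about 2 mm. A picture is of the moment at which its call begins.
- close_job(): hands the job in; it is judged then, once.
Trained networks look in a picture, given as the dict that the camera call returned (one of the last four; its "shot" number tells which), for a name from the list of things; names that differ only in an ending like _2 or _b are one class to them, and where a whole thing is asked for, a point or a joint stands for the part that bears it (a point fixed in the world has none). Each returns a list of dicts, best first, with "score" (0 to 1); they miss things now and then, are a little off and sometimes report something else, mostly with a low value. They report only what shows in the picture. A call takes as long as a camera call. They do not tell look-alikes from the thing itself.
- finder.search_frame(query, picture): "rect" ([centre column, centre row, width, height] as shares, 0 to 1, of the picture: columns of its width, rows of its height, round what is visible of it).
- finder.silhouettes(query, picture): "mask" (480x640 bool, what is visible of it) and "rect" ([centre column, centre row, width, height] as shares, 0 to 1, of the picture: columns of its width, rows of its height, round what is visible of it).
The state is a dict: "t": time; "qpos": joint angles; "qvel": joint speeds; "joint_torque": joint torques, N m; "ee_pos": TCP position; "orientation": TCP orientation; "ft_force": force on the tool from outside, world axes, zero at the start; "moment": the same for the moment, N m; "width": finger opening in mm; "grasp_force": force on a finger pad.
Only numpy, scipy, OpenCV 4.12 (cv2) and the standard library are available. Lean on these libraries where they do the work, as an engineer would, in place of code of your own. Each camera call takes 0.05 s, during which the arm holds its last target. There are 200 camera calls.

## Working session

There is one attempt and no reset: what is moved stays moved. The work goes in short steps, Python scripts to look and compute and a tool call to move; the robot and the scene stay as the last step left them, time stands still between calls to the robot, and variables do not carry over. Pictures are saved under pics/ and viewed, at most 10 in all, crops included, and the job is handed in when it is done.

Besides the shell and the picture viewer there is one more tool, called after "Emit:" as name(argument=value, ...), one argument or row to a line, values as JSON. servo_tool: Moves the arm, as the interface text tells. Its arguments: {"type":"object","properties":{"deltas":{"type":"array","items":{"type":"array"}},"grip":{"type":"number"}},"required":["deltas"]}

```bash
mkdir -p pics
cat > h.py <<'E'
import numpy as np, cv2
from workcell import ctrl,get_image,close_job,finder
from scipy.spatial.transform import Rotation as R
def cloud(p):
    d=p["depth"];v,u=np.mgrid[0:480,0:640]
    n=cv2.undistortPoints(np.stack([u,v],-1).reshape(-1,1,2).astype(np.float64),p["K"],np.array(p["dist"],float)).reshape(480,640,2)
    c=np.dstack([n[...,0]*d,n[...,1]*d,d]); T=np.array(p["pose"])
    w=c@T[:3,:3].T+T[:3,3]; w[d<=0]=np.nan
    return w
E
python3 - <<'E'
from h import *
o=ctrl.get_obs();print(o, ctrl.grip_point_offset)
ims=[]
for n in ["top","side"]:
    p=get_image(n);w=cloud(p);np.savez(f"{n}.npz",w=w,f=p["frame"]);cv2.imwrite(f"pics/{n}0.png",p["frame"])
    print(n,np.round(p["pose"],3).tolist())
    for q in ["packing_box","check_bar","low_block","middle_block","high_block","green_can","spice_jar","food_tin","dark_can","orange_can","dropper_bottle"]:
        for r in finder.silhouettes(q,p)[:4]:
            if r["score"]<.2: continue
            m=r["mask"];x=w[m];x=x[~np.isnan(x[:,0])]
            if len(x)<5: continue
            zt=np.percentile(x[:,2],97);t=x[x[:,2]>zt-6]
            vv,uu=np.where(m)
            print(q,round(r["score"],2),"px",int(uu.mean()),int(vv.mean()),"ztop",round(zt),"topmid",np.round((t[:,:2].min(0)+t[:,:2].max(0))/2),"ext",np.round(np.ptp(t[:,:2],axis=0)),"bgr",p["frame"][m].mean(0).round())
E
```

```text
{'t': 0.0, 'qpos': array([-1.34296951e+00,  4.23836295e-01,  1.63069064e+00, -1.53106480e-05,
        1.08858524e+00, -1.89651507e-02]), 'qvel': array([ 0.00149931,  0.00033076,  0.00260694, -0.00019201,  0.00033608,
       -0.00028941]), 'joint_torque': array([ 9.97203533e-04, -5.44628656e+01, -2.73666930e+01,  6.44274708e-02,
        2.29074742e-02, -1.06570149e-04]), 'ee_pos': array([ 152.60058474, -605.51176958,  221.90427787]), 'orientation': array([-3.11620540e+00, -3.86502122e-01,  2.69863801e-04]), 'ft_force': array([-0.56129468, -0.84506503,  0.39542327]), 'moment': array([0.0278984 , 0.03263563, 0.01084193]), 'grasp_force': 0.0, 'width': 87.65704015796982} 18.700000000000003
top [[0.015, -0.984, 0.177, 106.322], [-1.0, -0.015, 0.003, -19.957], [-0.001, -0.177, -0.984, 1576.994], [0.0, 0.0, 0.0, 1.0]]
packing_box 0.58 px 274 217 ztop 167 topmid [437.  90.] ext [152. 318.] bgr [ 73. 100. 127.]
check_bar 0.88 px 220 214 ztop 190 topmid [436. 219.] ext [14. 36.] bgr [ 42.  53. 149.]
low_block 0.95 px 248 221 ztop 19 topmid [452. 172.] ext [94. 80.] bgr [33. 36. 37.]
middle_bloc
[... 1386 characters left out ...]
ock 0.59 px 277 294 ztop 79 topmid [443. 130.] ext [127. 149.] bgr [ 79. 120. 151.]
green_can 0.79 px 347 191 ztop 132 topmid [ 452. -299.] ext [50. 53.] bgr [53. 72. 63.]
spice_jar 0.6 px 288 272 ztop 183 topmid [440.  89.] ext [45. 49.] bgr [62. 81. 76.]
food_tin 0.94 px 333 345 ztop 73 topmid [306. 163.] ext [57. 61.] bgr [81. 35. 70.]
food_tin 0.56 px 325 218 ztop 71 topmid [ 463. -175.] ext [50. 37.] bgr [128. 140. 145.]
dark_can 0.85 px 351 157 ztop 133 topmid [ 468. -369.] ext [ 76. 124.] bgr [63. 74. 78.]
orange_can 0.68 px 308 402 ztop 134 topmid [289. 329.] ext [49. 50.] bgr [ 69.  82. 118.]
dropper_bottle 0.83 px 389 224 ztop 94 topmid [ 314. -243.] ext [11. 14.] bgr [52. 62. 71.]
```

```bash
ls; ls pics
```

```text
h.py
pics
side.npz
top.npz
side0.png
top0.png
```

View pics/top0.png

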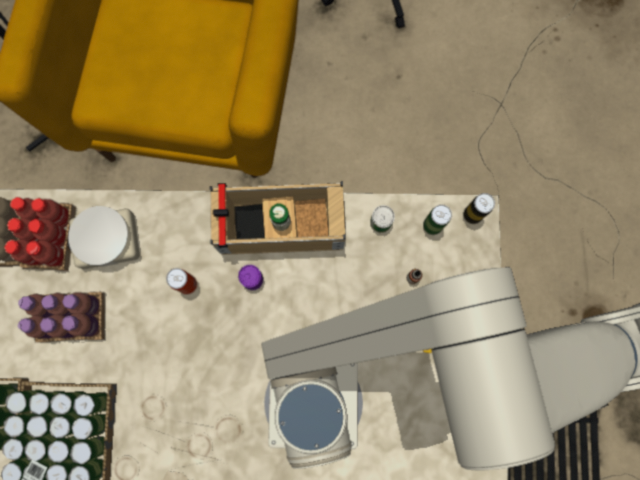

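Run:
```python
from h import *
w=np.load("top.npz")["w"];z=w[...,2]
def near(cx,cy,r,z0,z1):
    m=(abs(w[...,0]-cx)<r)&(abs(w[...,1]-cy)<r)&(z>z0)&(z<z1);return m
for n,c,z0,z1 in [("can",(450,-302),125,140),("dark",(482,-406),125,140),("tin",(459,-169),68,80),("jar",(436,83),178,190)]:
    m=near(*c,40,z0,z1);x=w[m][:,:2].astype(np.float32);(a,r)=cv2.minEnclosingCircle(x);print(n,a,r,np.median(w[m][:,2]),len(x))
m=near(437,90,180,150,158);x=w[m][:,:2].astype(np.float32);print("rim",cv2.minAreaRect(x),len(x),np.median(w[m][:,2]))
for s,(y0,y1) in {"-y":(-68,-40),"+y":(240,252)}.items():
    k=x[(x[:,1]>y0)&(x[:,1]<y1)];print(s,len(k),k.min(0) if len(k) else 0,k.max(0) if len(k) else 0)
# long walls: fit x edges at several y
for y in range(-40,200,30):
    k=x[abs(x[:,1]-y)<4];f=k[k[:,0]<437,0];b=k[k[:,0]>437,0];print(y,[(round(float(q.min())),round(float(q.max()))) if len(q) else None for q in(f,b)])
m=near(437,220,120,161,170);x=w[m][:,:2].astype(np.float32);print("bar+stops",[ (v.min(0),v.max(0)) for v in [x]])
m=near(437,220,120,183,195);x=w[m][:,:2].astype(np.float32);print("grip",cv2.minAreaRect(x))
p=np.load("side.npz")["w"]
m=(p[...,2]>30)&(p[...,0]>250)&(p[...,0]<600)&(p[...,1]<-90)&(p[...,1]>-480);print(m.sum())
```

```text
can (450.0212097167969, -302.7569274902344) 26.265817642211914 129.90496299067763 301
dark (481.56195068359375, -405.9280090332031) 26.636817932128906 129.6215583261212 315
tin (459.1866149902344, -168.80752563476562) 28.737533569335938 70.32321251171652 204
jar (437.18487548828125, 84.37572479248047) 22.767169952392578 181.09663156745603 228
rim ((442.59014892578125, 89.80914306640625), (150.29290771484375, 316.4902648925781), 2.9162700176239014) 1354 152.70382259158555
-y 373 [382.691   -66.89748] [519.1931  -40.03942]
+y 77 [366.4544  240.00714] [501.6372 250.189 ]
-40 [(382, 437), (438, 518)]
-10 [(380, 387), (509, 516)]
20 [(380, 387), (510, 515)]
50 [(377, 384), (505, 513)]
80 [(376, 417), (505, 512)]
110 [(375, 381), (504, 509)]
140 [(373, 380), (500, 509)]
170 [(370, 377), (499, 506)]
bar+stops [(array([361.2426  , 104.120415], dtype=float32), array([511.91077, 251.64388], dtype=float32))]
grip ((437.8347473144531, 168.96212768554688), (16.69516372680664, 136.67184448242188), 2.978339433670044)
1679
```

The picture shows the box at columns 212–345, rows 183–252, with the black, light and cork blocks in that order from the left. The bar is at column 222 and the jar at (279,216). The green tin is at (381,218), the green can at (437,219), the dark can at (478,207) and the purple look-alike at (250,277). Box centre is about (443, 90) with a yaw of +0.051. That puts the can on the low block at +80, the tin on the high block at 0 and the jar on the middle block at −80. I'll turn the tool first so that it lines up with the box axes.

Emit:
servo_tool(
  deltas=[
    [[0,0,-10],[0,0,-0.12]],
    [[0,0,-20],[0,0,-0.24]],
    [[0,0,-30],[0,0,-0.36]],
    [[0,0,-35],[0,0,-0.48]],
    [[0,0,-40],[0,0,-0.6]],
  ],
  grip=-0.5,
)

```text
t: 1.62
ee_pos: [152.8, -606.2, 263.3]
orientation: [2.86, 1.299, -0.0]
ft_force: [0.5, -0.1, 0.1]
width: 66.1
grasp_force: 0.0
```

Emit:
servo_tool(
  deltas=[
    [[0,0,0],[0,0,-0.12]],
    [[0,0,0],[0,0,-0.24]],
    [[0,0,0],[0,0,-0.36]],
    [[0,0,0],[0,0,-0.48]],
    [[0,0,0],[0,0,-0.6]],
  ],
)

```text
t: 2.03
ee_pos: [152.7, -606.0, 262.7]
orientation: [-2.349, -2.087, -0.0]
ft_force: [1.2, -0.5, -1.1]
width: 65.4
grasp_force: 0.0
```

```bash
cat >> h.py <<'E'
C=np.array([443.,90.]);Y=0.051
by=np.array([-np.sin(Y),np.cos(Y)]);bx=np.array([np.cos(Y),np.sin(Y)])
def st(goal=None):
    o=ctrl.get_obs();M=R.from_rotvec(o["orientation"]).as_matrix()
    e=np.array(o["ee_pos"]);print("t",round(o["t"],2),"tcp",e.round(1),"yaw(tool y)",round(float(np.arctan2(M[1,1],M[0,1])),4),"w",round(o["width"],1),"gf",round(o["grasp_force"],1),"F",np.round(o["ft_force"],1))
    if goal is not None: print("delta tool",((np.array(goal)-e)@M).round(1))
def show(n):
    p=get_image(n);return p,cloud(p)
E
python3 - <<'E'
from h import *
st([437,84,260])
w=np.load("side.npz")["w"]
for n,c in [("can",(450,-303)),("jar",(437,84)),("tin",(459,-169))]:
    d=np.hypot(w[...,0]-c[0],w[...,1]-c[1]);
    z=w[...,2]
    print(n,[(h,round(float(np.nanpercentile(d[(d<45)&(abs(z-h)<2)],50)),1)) for h in range(40,185,6) if ((d<45)&(abs(z-h)<2)).sum()>3])
d=np.load("top.npz")["w"];m=(abs(d[...,0]-437)<40)&(abs(d[...,1]-219)<35)&(d[...,2]>186)
g=d[m][:,:2];print("grip",g.min(0),g.max(0),((g.mean(0)-C)@by))
E
```

```text
t 2.03 tcp [ 152.7 -606.   262.7] yaw(tool y) -0.118 w 65.4 gf 0.0 F [ 1.2 -0.5 -1.1]
delta tool [718.7 201.1   2.7]
can [(40, 29.3), (46, 29.1), (52, 29.5), (58, 28.8), (64, 29.0), (70, 27.9), (76, 27.7), (82, 28.1), (88, 29.3), (94, 28.7), (100, 28.0), (106, 28.6), (112, 28.4), (118, 27.7), (124, 26.1), (130, 18.7), (136, 21.8)]
jar [(70, 37.4), (76, 35.5), (82, 23.2), (88, 26.1), (94, 26.8), (100, 25.1), (106, 26.2), (112, 26.5), (118, 26.3), (124, 26.8), (130, 25.8), (136, 26.8), (142, 25.9), (148, 25.2), (154, 23.5), (160, 23.2), (166, 24.3), (172, 26.2), (178, 20.2), (184, 15.0)]
tin [(64, 18.2), (70, 20.1)]
grip [429.36803017 201.64591949] [442.8166908  236.80743124] 129.1667758499353
```

Emit:
servo_tool(
  deltas=[
    [[37,12,0],[0,0,-0.04]],
    [[74,24,0],[0,0,-0.08]],
    [[111,36,0],[0,0,-0.12]],
    [[148,48,0],[0,0,-0.16]],
    [[185,60,0],[0,0,-0.169]],
  ],
)

```text
t: 2.45
ee_pos: [235.4, -428.2, 262.7]
orientation: [2.169, 2.272, 0.0]
ft_force: [1.4, 0.1, 0.8]
width: 65.9
grasp_force: 0.0
```

Emit:
servo_tool(
  deltas=[
    [[34,15,0],[0,0,0]],
    [[68,30,0],[0,0,0]],
    [[102,45,0],[0,0,0]],
    [[136,61,0],[0,0,0]],
    [[170,77,0],[0,0,0]],
  ],
)

```text
t: 2.87
ee_pos: [304.7, -255.0, 262.9]
orientation: [2.171, 2.27, 0.0]
ft_force: [1.7, -0.2, 0.3]
width: 65.9
grasp_force: 0.0
```

Emit:
servo_tool(
  deltas=[
    [[34,15,0],[0,0,0]],
    [[68,30,0],[0,0,0]],
    [[102,45,0],[0,0,0]],
    [[136,61,0],[0,0,0]],
    [[170,77,0],[0,0,0]],
  ],
)

```text
t: 3.28
ee_pos: [374.0, -81.5, 263.1]
orientation: [2.17, 2.27, 0.001]
ft_force: [0.2, -0.7, -0.2]
width: 66.1
grasp_force: 0.0
```

Emit:
servo_tool(
  deltas=[
    [[34,15,0],[0,0,0]],
    [[68,30,0],[0,0,0]],
    [[102,45,0],[0,0,0]],
    [[136,61,0],[0,0,0]],
    [[162,75,0],[0,0,0]],
  ],
)

```text
t: 3.7
ee_pos: [441.9, 84.6, 263.0]
orientation: [2.169, 2.272, 0.002]
ft_force: [0.8, -0.3, 1.1]
width: 65.8
grasp_force: 0.0
```

Run:
```python
from h import *
st([437,84,150])
p,w=show("wrist");cv2.imwrite("pics/w1.png",p["frame"]);np.savez("w1.npz",w=w)
for z0,z1,n in [(176,188,"jar"),(150,158,"rim")]:
    m=(w[...,2]>z0)&(w[...,2]<z1)&(abs(w[...,0]-443)<90)
    x=w[m][:,:2].astype(np.float32)
    if len(x)>5: print(n,len(x),np.median(w[m][:,2]),cv2.minEnclosingCircle(x),x.min(0),x.max(0))
r=finder.silhouettes("spice_jar",p)
for q in r[:2]:
    x=w[q["mask"]];x=x[x[:,2]>174][:,:2].astype(np.float32);print(q["score"],cv2.minEnclosingCircle(x) if len(x) else 0)
```

```text
t 3.7 tcp [441.9  84.6 263. ] yaw(tool y) 0.0462 w 65.8 gf 0.0 F [ 0.8 -0.3  1.1]
delta tool [ -0.4  -5.  113. ]
jar 4402 181.6257027126323 ((441.1610412597656, 140.06471252441406), 76.73363494873047) [418.15195   63.344757] [462.75946 216.6637 ]
rim 10999 153.0858628476172 ((445.93035888671875, 88.26067352294922), 144.18699645996094) [364.78613  -41.915882] [521.2068  217.03815]
0.82 ((440.612060546875, 86.04328918457031), 22.984079360961914)
```

Run:
```python
from h import *
w=np.load("w1.npz")["w"];z=w[...,2]
m=(z>149)&(z<158)
x=(w[m][:,:2]-C); a=x@bx;b=x@by
for y in range(-110,111,20):
    k=a[abs(b-y)<4];print(y,[(round(float(q.min()),1),round(float(q.max()),1)) for q in (k[k<-50],k[k>50]) if len(q)],end=" ")
print()
# block borders: height profile along b near x=+-45
for n,z0,z1 in [("high",72,80),("mid",38,46),("low",10,18)]:
    m=(z>z0)&(z<z1);x=w[m][:,:2]-C;A=x@bx;B=x@by;s=abs(A)<62;print(n,s.sum(),np.percentile(A[s],[.5,99.5]).round(1),np.percentile(B[s],[.5,99.5]).round(1),np.median(w[m][:,2]))
```

```text
-110 [(-65.2, -56.9), (63.1, 66.7)] -90 [(-63.3, -56.8)] -70 [(-57.2, -57.0)] -50 [(-57.3, -56.9)] -30 [(-65.5, -57.0), (62.8, 71.1)] -10 [(-65.5, -56.9), (62.6, 71.2)] 10 [(-65.5, -57.1), (62.6, 71.4)] 30 [(-65.6, -57.0), (62.6, 71.0)] 50 [(-66.0, -57.2), (62.6, 71.4)] 70 [(-65.2, -57.3), (62.6, 71.4)] 90 [(-65.5, -56.8), (62.6, 70.6)] 110 [(-65.7, -57.1), (62.0, 70.8)] 
high 10027 [-57.7  60.9] [-120.2  120.9] 75.74057089566685
mid 6617 [-57.8  61.2] [-120.1  120.8] 41.793072410993716
low 11321 [-57.7  60.9] [-367.4  120.6] 13.567628377643132
```

View pics/w1.png

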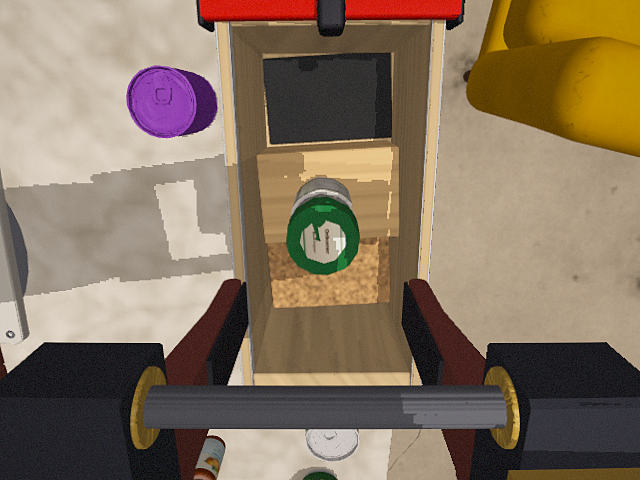

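The wrist view shows the jar cap at (323,235) on the light block, with the black pad above it and the cork below. The wrist and top views differ by about 3 mm in x, so I use the mean box centre (444.5, 90.3). I'm descending onto the jar.

Emit:
servo_tool(
  deltas=[
    [[0,-1,20],[0,0,-0.004]],
    [[1,-2,45],[0,0,-0.004]],
    [[1,-3,70],[0,0,-0.004]],
    [[1,-3,92],[0,0,-0.004]],
    [[1,-3,105],[0,0,-0.004]],
  ],
)

```text
t: 4.22
ee_pos: [436.7, 81.9, 155.8]
orientation: [-2.166, -2.274, 0.004]
ft_force: [-0.7, -0.2, -0.5]
width: 66.2
grasp_force: 0.0
```

Emit:
servo_tool(
  deltas=[
    [[0,0,5],[0,0,0]],
    [[0,0,8],[0,0,0]],
    [[0,0,8],[0,0,0]],
  ],
)

```text
t: 4.47
ee_pos: [438.3, 82.4, 149.7]
orientation: [-2.167, -2.275, 0.0]
ft_force: [0.6, -0.2, -0.4]
width: 65.7
grasp_force: 0.0
```

Emit:
servo_tool(
  deltas=[
    [[0,0,0],[0,0,0]],
    [[0,0,0],[0,0,0]],
    [[0,0,0],[0,0,0]],
    [[0,0,0],[0,0,0]],
    [[0,0,0],[0,0,0]],
  ],
  grip=1,
)

```text
t: 4.88
ee_pos: [438.8, 82.9, 150.3]
orientation: [2.166, 2.275, 0.002]
ft_force: [0.1, -0.2, 4.2]
width: 44.6
grasp_force: 30.0
```

Emit:
servo_tool(
  deltas=[
    [[0,0,0],[0,0,0]],
    [[0,0,0],[0,0,0]],
    [[0,0,0],[0,0,0]],
  ],
)

```text
t: 5.13
ee_pos: [438.9, 82.9, 150.3]
orientation: [2.166, 2.275, 0.002]
ft_force: [-0.7, -0.2, 5.9]
width: 44.6
grasp_force: 30.0
```

Emit:
servo_tool(
  deltas=[
    [[0,0,-6],[0,0,0]],
    [[0,0,-14],[0,0,0]],
    [[0,0,-21],[0,0,0]],
    [[0,0,-25],[0,0,0]],
    [[0,0,-25],[0,0,0]],
  ],
)

```text
t: 5.55
ee_pos: [438.9, 82.9, 175.9]
orientation: [2.165, 2.274, 0.003]
ft_force: [0.6, -0.5, -1.3]
width: 44.7
grasp_force: 30.0
```

Emit:
servo_tool(
  deltas=[
    [[-12,1,0],[0,0,0]],
    [[-32,2,0],[0,0,0]],
    [[-52,4,0],[0,0,0]],
    [[-68,5,0],[0,0,0]],
    [[-75.5,5.6,0],[0,0,0]],
  ],
)

```text
t: 5.97
ee_pos: [447.6, 6.3, 174.6]
orientation: [2.167, 2.274, -0.0]
ft_force: [-0.3, 0.3, -1.2]
width: 44.5
grasp_force: 30.0
```

Emit:
servo_tool(
  deltas=[
    [[0,0,5],[0,0,0]],
    [[0,0,18],[0,0,0]],
    [[0,0,33],[0,0,0]],
    [[0,0,46],[0,0,0]],
    [[0,0,54],[0,0,0]],
  ],
)

```text
t: 6.38
ee_pos: [446.7, 8.3, 119.2]
orientation: [-2.165, -2.274, 0.002]
ft_force: [0.4, -0.2, -1.8]
width: 44.6
grasp_force: 30.0
```

Emit:
servo_tool(
  deltas=[
    [[0,0,1],[0,0,0]],
    [[0,0,2],[0,0,0]],
    [[0,0,2],[0,0,0]],
    [[0,0,2],[0,0,0]],
    [[0,0,2],[0,0,0]],
  ],
)

```text
t: 6.8
ee_pos: [448.1, 7.7, 119.3]
orientation: [2.166, 2.275, 0.001]
ft_force: [0.1, 0.3, -0.1]
width: 44.4
grasp_force: 30.0
```

```bash
sed -i 's/C=np.array.*;Y/C=np.array([444.5,90.3]);Y/' h.py
python3 - <<'E'
from h import *
st([446,8,116])
E
```

```text
t 6.8 tcp [448.1   7.7 119.3] yaw(tool y) 0.049 w 44.4 gf 30.0 F [ 0.1  0.3 -0.1]
delta tool [ 0.4 -2.   3.3]
```

Emit:
servo_tool(
  deltas=[
    [[0,0,0.7],[0,0,0]],
    [[0,0,1.4],[0,0,0]],
    [[0,0,2.0],[0,0,0]],
    [[0,0,2.5],[0,0,0]],
    [[0,0,2.5],[0,0,0]],
  ],
)

```text
t: 7.22
ee_pos: [447.7, 7.6, 116.3]
orientation: [2.166, 2.275, 0.0]
ft_force: [0.1, 0.1, 2.3]
width: 44.2
grasp_force: 30.0
```

Emit:
servo_tool(
  deltas=[
    [[0,0,0.5],[0,0,0]],
    [[0,0,0.5],[0,0,0]],
    [[0,0,0.5],[0,0,0]],
  ],
)

```text
t: 7.47
ee_pos: [447.8, 7.6, 116.2]
orientation: [2.166, 2.275, 0.0]
ft_force: [-1.1, -0.1, 7.8]
width: 44.6
grasp_force: 30.0
```

Emit:
servo_tool(
  deltas=[
    [[0,0,0],[0,0,0]],
    [[0,0,0],[0,0,0]],
    [[0,0,0],[0,0,0]],
    [[0,0,0],[0,0,0]],
    [[0,0,0],[0,0,0]],
  ],
  grip=-0.5,
)

```text
t: 7.88
ee_pos: [447.5, 7.6, 115.6]
orientation: [-2.166, -2.275, 0.0]
ft_force: [-0.7, 0.4, 0.5]
width: 65.9
grasp_force: 0.0
```

Emit:
servo_tool(
  deltas=[
    [[0,0,-10],[0,0,0]],
    [[0,0,-30],[0,0,0]],
    [[0,0,-65],[0,0,0]],
    [[0,0,-100],[0,0,0]],
    [[0,0,-130],[0,0,0]],
  ],
)

```text
t: 8.3
ee_pos: [447.5, 7.7, 248.3]
orientation: [2.166, 2.275, 0.001]
ft_force: [0.5, -0.7, 0.1]
width: 65.9
grasp_force: 0.0
```

Emit:
servo_tool(
  deltas=[
    [[-30,1,0],[0,0,0]],
    [[-70,2,0],[0,0,0]],
    [[-110,3,0],[0,0,0]],
    [[-150,3.5,0],[0,0,0]],
    [[-176,3.5,0],[0,0,0]],
  ],
  grip=-0.7,
)

```text
t: 8.72
ee_pos: [459.8, -170.9, 246.8]
orientation: [2.166, 2.273, 0.0]
ft_force: [-0.5, 1.3, -0.4]
width: 74.8
grasp_force: 0.0
```

```bash
cat >> h.py <<'E'
def topcirc(w,c,r,z0,z1):
    m=(np.hypot(w[...,0]-c[0],w[...,1]-c[1])<r)&(w[...,2]>z0)&(w[...,2]<z1)
    x=w[m][:,:2].astype(np.float32)
    if len(x)<5: return None
    a,q=cv2.minEnclosingCircle(x);return np.round(a,1),round(q,1),len(x),np.median(w[m][:,2]).round(1)
E
python3 - <<'E'
from h import *
p,w=show("wrist");cv2.imwrite("pics/w2.png",p["frame"]);np.savez("w2.npz",w=w)
print("tin",topcirc(w,(460,-168),45,66,80))
print("jar wrist",topcirc(w,(448,10),40,140,152))
p,w=show("top");print("jar top",topcirc(w,(448,10),40,140,152))
x=(np.array([460.7,-168.3,35]));st(x)
E
```

```text
tin (array([ 461.2, -167.7]), 28.7, 3675, np.float64(68.7))
jar wrist None
jar top (array([446.2,   9. ]), 23.3, 268, np.float64(146.1))
t 8.82 tcp [ 460.  -171.3  246.6] yaw(tool y) 0.0451 w 74.7 gf 0.0 F [-0.3  0.2  0.1]
delta tool [  3.3   0.6 211.6]
```

Emit:
servo_tool(
  deltas=[
    [[2,0,25],[0,0,-0.004]],
    [[3,0,65],[0,0,-0.004]],
    [[3,0,105],[0,0,-0.004]],
    [[3,0,140],[0,0,-0.004]],
    [[3,0,165],[0,0,-0.004]],
  ],
)

```text
t: 9.23
ee_pos: [458.2, -163.7, 78.6]
orientation: [-2.16, -2.278, 0.001]
ft_force: [-0.4, -0.8, -0.7]
width: 74.7
grasp_force: 0.0
```

Emit:
servo_tool(
  deltas=[
    [[0,0,12],[0,0,0]],
    [[0,0,24],[0,0,0]],
    [[0,0,34],[0,0,0]],
    [[0,0,41],[0,0,0]],
    [[0,0,41],[0,0,0]],
  ],
)

```text
t: 9.65
ee_pos: [459.1, -164.4, 39.0]
orientation: [-2.16, -2.279, 0.001]
ft_force: [-0.4, 0.2, -0.9]
width: 75.0
grasp_force: 0.0
```

Emit:
servo_tool(
  deltas=[
    [[0,0,0],[0,0,0]],
    [[0,0,0],[0,0,0]],
    [[0,0,0],[0,0,0]],
    [[0,0,0],[0,0,0]],
    [[0,0,0],[0,0,0]],
  ],
  grip=1,
)

```text
t: 10.07
ee_pos: [460.2, -165.2, 40.5]
orientation: [2.161, 2.278, 0.001]
ft_force: [0.1, 0.5, 6.6]
width: 56.7
grasp_force: 30.0
```

Emit:
servo_tool(
  deltas=[
    [[0,0,0],[0,0,0]],
    [[0,0,0],[0,0,0]],
    [[0,0,0],[0,0,0]],
  ],
)

```text
t: 10.32
ee_pos: [460.3, -165.2, 40.5]
orientation: [2.161, 2.278, 0.001]
ft_force: [-0.1, 0.9, 6.4]
width: 57.2
grasp_force: 30.0
```

Run:
```python
from h import *
st([444.5,90.3,220])
```

```text
t 10.32 tcp [ 460.3 -165.2   40.5] yaw(tool y) 0.0529 w 57.2 gf 30.0 F [-0.1  0.9  6.4]
delta tool [ 255.9   -1.9 -179.7]
```

Emit:
servo_tool(
  deltas=[
    [[0,0,-15],[0,0,0]],
    [[0,0,-50],[0,0,0]],
    [[0,0,-90],[0,0,0]],
    [[0,0,-130],[0,0,0]],
    [[0,0,-165],[0,0,0]],
  ],
)

```text
t: 10.73
ee_pos: [459.1, -164.9, 206.8]
orientation: [2.162, 2.279, -0.0]
ft_force: [0.5, 0.1, -2.7]
width: 56.6
grasp_force: 30.0
```

Emit:
servo_tool(
  deltas=[
    [[10,0,-20],[0,0,0]],
    [[40,0,-25],[0,0,0]],
    [[75,-1,-25],[0,0,0]],
    [[110,-1,-25],[0,0,0]],
    [[145,-1,-25],[0,0,0]],
  ],
)

```text
t: 11.15
ee_pos: [450.0, -19.1, 229.9]
orientation: [2.163, 2.278, 0.0]
ft_force: [0.9, 0.7, -1.8]
width: 56.7
grasp_force: 30.0
```

Emit:
servo_tool(
  deltas=[
    [[35,0,0],[0,0,0]],
    [[68,-1,0],[0,0,0]],
    [[95,-1,0],[0,0,0]],
    [[110,-1,0],[0,0,0]],
    [[114,-1,0],[0,0,0]],
  ],
)

```text
t: 11.57
ee_pos: [443.1, 95.5, 229.5]
orientation: [-2.158, -2.282, 0.0]
ft_force: [0.4, -1.4, -2.1]
width: 56.6
grasp_force: 30.0
```

Emit:
servo_tool(
  deltas=[
    [[0,0,0],[0,0,0]],
    [[0,0,10],[0,0,0]],
    [[0,0,20],[0,0,0]],
  ],
)

```text
t: 11.82
ee_pos: [444.1, 92.7, 209.2]
orientation: [2.162, 2.278, 0.001]
ft_force: [-0.5, -0.1, -2.9]
width: 57.1
grasp_force: 30.0
```

Run:
```python
from h import *
st(list(C+3*by)+[116.5])
```

```text
t 11.82 tcp [444.1  92.7 209.2] yaw(tool y) 0.0522 w 57.1 gf 30.0 F [-0.5 -0.1 -2.9]
delta tool [ 0.6  0.2 92.7]
```

Emit:
servo_tool(
  deltas=[
    [[0.5,0,12],[0,0,0]],
    [[0.5,0,36],[0,0,0]],
    [[0.5,0,62],[0,0,0]],
    [[0.5,0,80],[0,0,0]],
    [[0.5,0,88],[0,0,0]],
  ],
)

```text
t: 12.23
ee_pos: [441.7, 92.5, 118.6]
orientation: [-2.162, -2.276, 0.007]
ft_force: [-0.5, -0.4, -1.4]
width: 57.0
grasp_force: 30.0
```

Emit:
servo_tool(
  deltas=[
    [[0,0,0.5],[0,0,0]],
    [[0,0,1.2],[0,0,0]],
    [[0,0,2],[0,0,0]],
    [[0,0,2.6],[0,0,0]],
    [[0,0,3.2],[0,0,0]],
  ],
)

```text
t: 12.65
ee_pos: [444.5, 94.1, 119.3]
orientation: [2.161, 2.279, 0.002]
ft_force: [-0.3, -0.4, -2.2]
width: 56.7
grasp_force: 30.0
```

Emit:
servo_tool(
  deltas=[
    [[0,0,0.5],[0,0,0]],
    [[0,0,1],[0,0,0]],
    [[0,0,1],[0,0,0]],
  ],
)

```text
t: 12.9
ee_pos: [443.9, 94.1, 117.7]
orientation: [2.162, 2.279, 0.001]
ft_force: [-0.3, 0.5, -1.6]
width: 56.6
grasp_force: 30.0
```

Emit:
servo_tool(
  deltas=[
    [[-0.5,0.3,0.3],[0,0,0]],
    [[-0.7,0.5,0.8],[0,0,0]],
    [[-0.7,0.5,1.3],[0,0,0]],
    [[-0.7,0.5,1.7],[0,0,0]],
    [[-0.7,0.5,1.7],[0,0,0]],
  ],
)

```text
t: 13.32
ee_pos: [444.5, 93.4, 116.4]
orientation: [2.162, 2.279, 0.0]
ft_force: [-2.0, -1.6, 9.1]
width: 57.0
grasp_force: 30.0
```

Emit:
servo_tool(
  deltas=[
    [[0,0,0],[0,0,0]],
    [[0,0,0],[0,0,0]],
    [[0,0,0],[0,0,0]],
    [[0,0,0],[0,0,0]],
    [[0,0,0],[0,0,0]],
  ],
  grip=-0.65,
)

```text
t: 13.73
ee_pos: [444.4, 93.4, 115.7]
orientation: [2.162, 2.28, 0.0]
ft_force: [-0.0, 0.8, 0.4]
width: 72.4
grasp_force: 0.0
```

Emit:
servo_tool(
  deltas=[
    [[0,0,-10],[0,0,0]],
    [[0,0,-30],[0,0,0]],
    [[0,0,-65],[0,0,0]],
    [[0,0,-105],[0,0,0]],
    [[0,0,-140],[0,0,0]],
  ],
)

```text
t: 14.15
ee_pos: [444.0, 93.3, 258.3]
orientation: [2.162, 2.28, 0.0]
ft_force: [1.4, 0.2, -0.2]
width: 72.6
grasp_force: 0.0
```

Emit:
servo_tool(
  deltas=[
    [[-30,0,-10],[0,0,0]],
    [[-68,-2,-15],[0,0,0]],
    [[-108,-4,-15],[0,0,0]],
    [[-148,-6,-15],[0,0,0]],
    [[-188,-8,-15],[0,0,0]],
  ],
)

```text
t: 14.57
ee_pos: [445.9, -96.4, 272.0]
orientation: [2.16, 2.279, 0.001]
ft_force: [0.3, -0.5, 0.3]
width: 72.8
grasp_force: 0.0
```

Emit:
servo_tool(
  deltas=[
    [[-39,-1,0],[0,0,0]],
    [[-78,-2,0],[0,0,0]],
    [[-117,-3,0],[0,0,0]],
    [[-156,-4,0],[0,0,0]],
    [[-185,-5,0],[0,0,0]],
  ],
)

```text
t: 14.98
ee_pos: [450.8, -282.7, 271.7]
orientation: [2.162, 2.277, -0.0]
ft_force: [-0.5, 1.1, 0.3]
width: 72.8
grasp_force: 0.0
```

Run:
```python
from h import *
p,w=show("wrist");cv2.imwrite("pics/w3.png",p["frame"])
print("can",topcirc(w,(451,-302),40,126,140))
p,w=show("top");print("can top",topcirc(w,(451,-302),40,126,140));print("jar",topcirc(w,(446,10),40,140,152),"tin",topcirc(w,(444,90),40,140,152), "box mid/high in top frame (447,10),(443,90)")
st([451.5,-302.5,103])
```

```text
can (array([ 453.4, -301.5]), 25.0, 3313, np.float64(129.8))
can top None
jar (array([446.3,   9.5]), 22.9, 277, np.float64(145.8)) tin (array([442.1,  89.8]), 29.5, 388, np.float64(143.8)) box mid/high in top frame (447,10),(443,90)
t 15.08 tcp [ 451.1 -283.6  271.5] yaw(tool y) 0.049 w 72.3 gf 0.0 F [0.  0.8 0.6]
delta tool [-18.7  -0.6 168.5]
```

Emit:
servo_tool(
  deltas=[
    [[-8,0,15],[0,0,0]],
    [[-16,0,45],[0,0,0]],
    [[-22,0,80],[0,0,0]],
    [[-22,0,112],[0,0,0]],
    [[-22,0,130],[0,0,0]],
  ],
)

```text
t: 15.5
ee_pos: [450.8, -300.0, 138.2]
orientation: [-2.159, -2.277, 0.001]
ft_force: [-0.7, 0.8, 0.4]
width: 72.4
grasp_force: 0.0
```

Emit:
servo_tool(
  deltas=[
    [[0,0,12],[0,0,0]],
    [[0,0,24],[0,0,0]],
    [[0,0,34],[0,0,0]],
    [[0,0,38.5],[0,0,0]],
    [[0,0,38.5],[0,0,0]],
  ],
)

```text
t: 15.92
ee_pos: [452.2, -301.5, 102.0]
orientation: [-2.161, -2.279, 0.0]
ft_force: [-0.2, 0.4, -0.2]
width: 72.3
grasp_force: 0.0
```

Emit:
servo_tool(
  deltas=[
    [[0,0,0],[0,0,0]],
    [[0,0,0],[0,0,0]],
    [[0,0,0],[0,0,0]],
    [[0,0,0],[0,0,0]],
    [[0,0,0],[0,0,0]],
  ],
  grip=1,
)

```text
t: 16.33
ee_pos: [452.8, -302.2, 103.1]
orientation: [2.161, 2.278, 0.0]
ft_force: [-0.2, -0.3, 2.8]
width: 52.7
grasp_force: 30.0
```

Emit:
servo_tool(
  deltas=[
    [[0,0,0],[0,0,0]],
    [[0,0,0],[0,0,0]],
    [[0,0,0],[0,0,0]],
  ],
)

```text
t: 16.58
ee_pos: [452.8, -302.2, 103.0]
orientation: [2.161, 2.278, 0.0]
ft_force: [0.9, 1.2, 6.8]
width: 52.3
grasp_force: 30.0
```

Run:
```python
from h import *
st(list(C+76*by)+[117])
```

```text
t 16.58 tcp [ 452.8 -302.2  103. ] yaw(tool y) 0.053 w 52.3 gf 30.0 F [0.9 1.2 6.8]
delta tool [468.3  12.6 -14.4]
```

Emit:
servo_tool(
  deltas=[
    [[0,0,-12],[0,0,0]],
    [[0,0,-45],[0,0,0]],
    [[0,0,-85],[0,0,0]],
    [[0,0,-125],[0,0,0]],
    [[0,0,-160],[0,0,0]],
  ],
)

```text
t: 17.0
ee_pos: [451.7, -301.4, 264.7]
orientation: [-2.162, -2.279, 0.0]
ft_force: [1.4, 0.0, -3.9]
width: 51.9
grasp_force: 30.0
```

Emit:
servo_tool(
  deltas=[
    [[10,1,-15],[0,0,0]],
    [[40,2,-20],[0,0,0]],
    [[78,3,-20],[0,0,0]],
    [[117,4,-20],[0,0,0]],
    [[156,5,-20],[0,0,0]],
  ],
)

```text
t: 17.42
ee_pos: [447.8, -144.2, 282.5]
orientation: [-2.163, -2.278, 0.0]
ft_force: [0.4, 0.8, -3.6]
width: 52.4
grasp_force: 30.0
```

Emit:
servo_tool(
  deltas=[
    [[39,1,0],[0,0,0]],
    [[78,2,0],[0,0,0]],
    [[117,3,0],[0,0,0]],
    [[156,4,0],[0,0,0]],
    [[190,5,0],[0,0,0]],
  ],
)

```text
t: 17.83
ee_pos: [442.6, 46.3, 282.5]
orientation: [-2.161, -2.279, 0.001]
ft_force: [0.6, -0.5, -2.4]
width: 52.3
grasp_force: 30.0
```

Emit:
servo_tool(
  deltas=[
    [[34,1,0],[0,0,0]],
    [[66,2,0],[0,0,0]],
    [[94,2.5,0],[0,0,0]],
    [[112,2.5,0],[0,0,0]],
    [[122,2.5,0],[0,0,0]],
  ],
)

```text
t: 18.25
ee_pos: [439.0, 168.0, 282.3]
orientation: [-2.159, -2.281, 0.001]
ft_force: [0.5, -0.5, -2.6]
width: 52.6
grasp_force: 30.0
```

Emit:
servo_tool(
  deltas=[
    [[2,0,0],[0,0,0]],
    [[3.5,0,0],[0,0,0]],
    [[3.5,0,0],[0,0,0]],
    [[3.5,0,0],[0,0,0]],
  ],
)

```text
t: 18.58
ee_pos: [439.7, 168.7, 282.2]
orientation: [2.163, 2.278, -0.001]
ft_force: [-0.5, -0.8, -3.3]
width: 52.3
grasp_force: 30.0
```

Run:
```python
from h import *
st(list(C+80*by)+[117])
p,w=show("top");cv2.imwrite("pics/t2.png",p["frame"][150:300,150:400].repeat(3,0).repeat(3,1))
m=(abs(w[...,0]-437)<20)&(abs(w[...,1]-219)<35)&(w[...,2]>184)&(w[...,2]<194);g=w[m][:,:2];print(len(g),g.min(0) if len(g) else 0,g.max(0) if len(g) else 0)
p,w=show("side");cv2.imwrite("pics/s2.png",p["frame"])
```

```text
t 18.58 tcp [439.7 168.7 282.2] yaw(tool y) 0.052 w 52.3 gf 30.0 F [-0.5 -0.8 -3.3]
delta tool [  1.5   0.8 165.2]
0 0 0
```

View pics/s2.png

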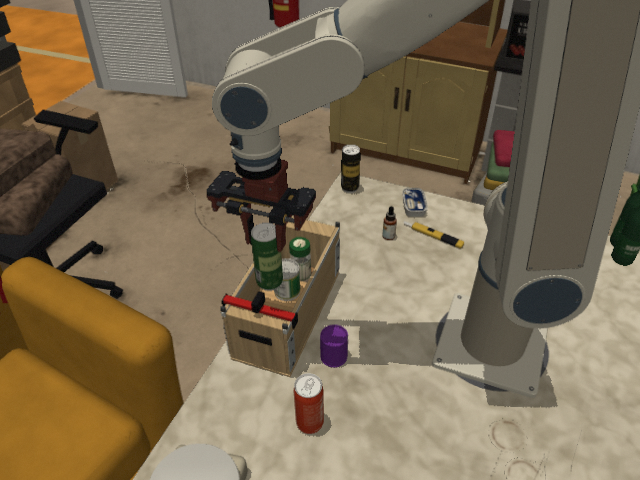

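The side view shows the can held upright over the black pad at about (265,255), clear of the bar, whose grip is at (258,300). I'm lowering it.

Emit:
servo_tool(
  deltas=[
    [[0.5,0.5,12],[0,0,0]],
    [[0.8,0.7,40],[0,0,0]],
    [[0.8,0.7,70],[0,0,0]],
    [[0.8,0.7,95],[0,0,0]],
    [[0.8,0.7,112],[0,0,0]],
  ],
)

```text
t: 19.1
ee_pos: [439.5, 169.5, 168.2]
orientation: [-2.162, -2.278, 0.003]
ft_force: [-0.1, -0.3, -3.0]
width: 52.3
grasp_force: 30.0
```

Emit:
servo_tool(
  deltas=[
    [[0,0,12],[0,0,0]],
    [[0,0,25],[0,0,0]],
    [[0,0,36],[0,0,0]],
    [[0,0,44],[0,0,0]],
    [[0,0,48],[0,0,0]],
  ],
)

```text
t: 19.52
ee_pos: [440.2, 170.0, 121.4]
orientation: [-2.162, -2.278, 0.002]
ft_force: [-0.2, -0.9, -3.4]
width: 52.4
grasp_force: 30.0
```

Emit:
servo_tool(
  deltas=[
    [[0,0,0.3],[0,0,0]],
    [[0,0,1],[0,0,0]],
    [[0,0,1.7],[0,0,0]],
    [[0,0,2],[0,0,0]],
    [[0,0,2],[0,0,0]],
  ],
)

```text
t: 19.93
ee_pos: [440.7, 170.7, 120.7]
orientation: [2.161, 2.279, 0.001]
ft_force: [-0.2, -0.1, -3.6]
width: 52.0
grasp_force: 30.0
```

Emit:
servo_tool(
  deltas=[
    [[0,0,0.7],[0,0,0]],
    [[0,0,1.4],[0,0,0]],
    [[0,0,2.1],[0,0,0]],
    [[0,0,2.8],[0,0,0]],
    [[0,0,3],[0,0,0]],
  ],
)

```text
t: 20.35
ee_pos: [440.3, 170.6, 117.2]
orientation: [-2.162, -2.279, 0.0]
ft_force: [-0.4, 0.5, -3.5]
width: 52.6
grasp_force: 30.0
```

Emit:
servo_tool(
  deltas=[
    [[0,0,0.4],[0,0,0]],
    [[0,0,0.8],[0,0,0]],
    [[0,0,0.8],[0,0,0]],
  ],
)

```text
t: 20.6
ee_pos: [440.5, 170.6, 117.0]
orientation: [-2.162, -2.279, 0.0]
ft_force: [-1.2, -0.2, 4.3]
width: 52.5
grasp_force: 30.0
```

Emit:
servo_tool(
  deltas=[
    [[0,0,0],[0,0,0]],
    [[0,0,0],[0,0,0]],
    [[0,0,0],[0,0,0]],
    [[0,0,0],[0,0,0]],
    [[0,0,0],[0,0,0]],
  ],
  grip=-0.6,
)

```text
t: 21.02
ee_pos: [440.5, 170.6, 116.5]
orientation: [2.162, 2.279, 0.0]
ft_force: [0.2, -0.1, 0.2]
width: 70.3
grasp_force: 0.0
```

Emit:
servo_tool(
  deltas=[
    [[0,0,-10],[0,0,0]],
    [[0,0,-30],[0,0,0]],
    [[0,0,-65],[0,0,0]],
    [[0,0,-105],[0,0,0]],
    [[0,0,-140],[0,0,0]],
  ],
)

```text
t: 21.43
ee_pos: [440.2, 170.5, 259.1]
orientation: [2.162, 2.279, 0.0]
ft_force: [1.6, -0.1, -0.4]
width: 70.0
grasp_force: 0.0
```

Emit:
servo_tool(
  deltas=[
    [[-35,0,-10],[0,0,0]],
    [[-70,0,-20],[0,0,0]],
    [[-100,0,-30],[0,0,0]],
    [[-110,0,-40],[0,0,0]],
    [[-110,0,-40],[0,0,0]],
  ],
)

```text
t: 21.85
ee_pos: [447.3, 59.3, 298.9]
orientation: [2.164, 2.274, 0.005]
ft_force: [-0.7, 0.3, 0.1]
width: 70.2
grasp_force: 0.0
```

Run:
```python
from h import *
p,w=show("wrist");cv2.imwrite("pics/w4.png",p["frame"])
def pr(n,w,off):
    for k,y in [("can",80),("tin",0),("jar",-80)]:
        c=C+off+y*by;r=topcirc(w,c,36,138,153)
        if r: print(n,k,"rel block",((r[0]-c)@np.array([bx,by]).T).round(1),r[1:])
    m=(w[...,2]>184)&(w[...,2]<196)&(abs(w[...,0]-437)<30)&(w[...,1]>185)&(w[...,1]<250);g=w[m][:,:2]-C-off
    if len(g)>5: a=g@bx;b=g@by;print(n,"grip",len(g),a.min().round(1),a.max().round(1),b.min().round(1),b.max().round(1))
pr("wrist",w,np.array([1.4,.2]))
p,w=show("side");pr("side",w,np.zeros(2))
p,w=show("top");pr("top",w,np.array([-1.5,-.3]))
st(list(C+129*by)+[171])
```

```text
wrist can rel block [-1.2  0.3] (25.0, 4263, np.float64(143.8))
wrist tin rel block [-1.5  0.4] (28.7, 4533, np.float64(144.7))
wrist jar rel block [-1.   0.1] (23.2, 2474, np.float64(147.5))
side can rel block [-0.5  1. ] (27.5, 338, np.float64(144.9))
side tin rel block [-1.5  3. ] (30.6, 484, np.float64(144.0))
side jar rel block [-0.9 -3.9] (32.1, 281, np.float64(146.1))
side grip 126 -8.0 7.7 114.3 151.3
top can rel block [-1.1 15.8] (18.6, 49, np.float64(143.6))
top jar rel block [  1.7 -21.1] (9.4, 10, np.float64(145.5))
top grip 89 -8.3 7.0 112.1 146.9
t 22.0 tcp [446.1  61.5 296.3] yaw(tool y) 0.0528 w 70.3 gf 0.0 F [ 0.8 -0.1  0.3]
delta tool [157.8   0.2 125.4]
```

View pics/w4.png

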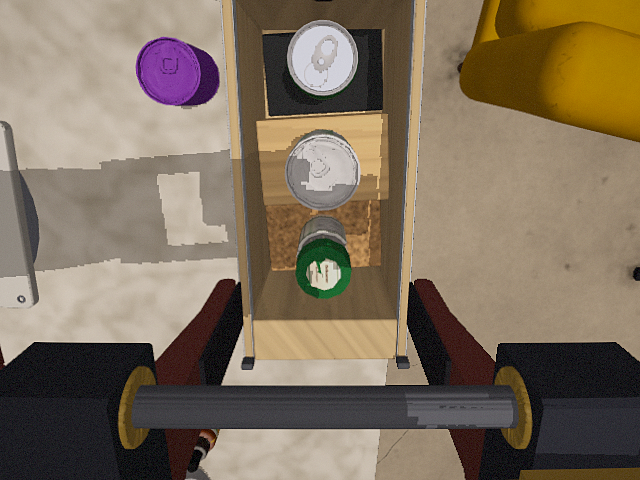

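The wrist view shows can (323,58), tin (323,170) and jar (323,270), each centred on its block to about 1.5 mm, with all tops below the rim. Next is the bar grip, at box y ≈ +130.

Emit:
servo_tool(
  deltas=[
    [[30,0,5],[0,0,0]],
    [[68,0,20],[0,0,0]],
    [[105,0,40],[0,0,0]],
    [[138,0,55],[0,0,0]],
    [[159,0,65],[0,0,0]],
  ],
)

```text
t: 22.42
ee_pos: [435.8, 223.1, 229.1]
orientation: [-2.157, -2.281, 0.004]
ft_force: [0.2, -0.7, -1.3]
width: 70.2
grasp_force: 0.0
```

Emit:
servo_tool(
  deltas=[
    [[0,0,8],[0,0,0]],
    [[0,0,22],[0,0,0]],
    [[0,0,36],[0,0,0]],
    [[0,0,46],[0,0,0]],
    [[0,0,52],[0,0,0]],
  ],
)

```text
t: 22.83
ee_pos: [436.7, 219.4, 177.8]
orientation: [-2.16, -2.28, 0.004]
ft_force: [-0.1, -0.2, 1.0]
width: 70.6
grasp_force: 0.0
```

Run:
```python
from h import *
st(list(C+130*by)+[171])
```

```text
t 22.83 tcp [436.7 219.4 177.8] yaw(tool y) 0.0538 w 70.6 gf 0.0 F [-0.1 -0.2  1. ]
delta tool [0.7 1.2 6.8]
```

Emit:
servo_tool(
  deltas=[
    [[0,0.8,3],[0,0,0.001]],
    [[0,0.8,6],[0,0,0.001]],
    [[0,0.8,6],[0,0,0.001]],
    [[0,0.8,6],[0,0,0.001]],
  ],
)

```text
t: 23.17
ee_pos: [439.0, 219.5, 173.9]
orientation: [2.163, 2.278, 0.001]
ft_force: [0.2, 0.7, 0.4]
width: 70.3
grasp_force: 0.0
```

Emit:
servo_tool(
  deltas=[
    [[0,0,0],[0,0,0]],
    [[0,0,0],[0,0,0]],
    [[0,0,0],[0,0,0]],
    [[0,0,0],[0,0,0]],
    [[0,0,0],[0,0,0]],
  ],
  grip=1,
)

```text
t: 23.58
ee_pos: [438.7, 219.6, 173.7]
orientation: [2.163, 2.278, 0.0]
ft_force: [0.1, -0.4, 0.5]
width: 40.6
grasp_force: 0.0
```

Emit:
servo_tool(
  deltas=[
    [[0,0,0],[0,0,0]],
    [[0,0,0],[0,0,0]],
    [[0,0,0],[0,0,0]],
    [[0,0,0],[0,0,0]],
    [[0,0,0],[0,0,0]],
  ],
)

```text
t: 24.0
ee_pos: [438.8, 219.6, 173.5]
orientation: [2.163, 2.278, 0.0]
ft_force: [2.0, 0.9, -0.9]
width: 13.7
grasp_force: 30.0
```

Run:
```python
from h import *
st(list(C-138*by)+[171])
```

```text
t 24.0 tcp [438.8 219.6 173.5] yaw(tool y) 0.0522 w 13.7 gf 30.0 F [ 2.   0.9 -0.9]
delta tool [-267.4   -1.2    2.5]
```

Emit:
servo_tool(
  deltas=[
    [[-5,0,0],[0,0,0]],
    [[-18,0,0],[0,0,0]],
    [[-34,0,0],[0,0,0]],
    [[-50,0,0],[0,0,0]],
    [[-66,0,0],[0,0,0]],
  ],
)

```text
t: 24.42
ee_pos: [442.4, 152.4, 173.5]
orientation: [2.162, 2.278, 0.002]
ft_force: [3.3, 1.7, -4.5]
width: 14.0
grasp_force: 30.0
```

Emit:
servo_tool(
  deltas=[
    [[-16,0,0],[0,0,0]],
    [[-32,0,0],[0,0,0]],
    [[-48,0,0],[0,0,0]],
    [[-64,0,0],[0,0,0]],
    [[-80,0,0],[0,0,0]],
  ],
)

```text
t: 24.83
ee_pos: [446.8, 72.3, 173.5]
orientation: [2.163, 2.277, 0.002]
ft_force: [3.9, 3.1, -5.8]
width: 13.7
grasp_force: 30.0
```

Emit:
servo_tool(
  deltas=[
    [[-16,0,0],[0,0,0]],
    [[-32,0,0],[0,0,0]],
    [[-48,0,0],[0,0,0]],
    [[-64,0,0],[0,0,0]],
    [[-80,0,0],[0,0,0]],
  ],
)

```text
t: 25.25
ee_pos: [451.1, -7.5, 173.5]
orientation: [2.162, 2.277, 0.003]
ft_force: [5.5, 1.7, -7.7]
width: 13.7
grasp_force: 30.0
```

Emit:
servo_tool(
  deltas=[
    [[-12,0,0],[0,0,0]],
    [[-21,0,0],[0,0,0]],
    [[-28,0,0],[0,0,0]],
    [[-33,0,0],[0,0,0]],
    [[-35,0,0],[0,0,0]],
  ],
)

```text
t: 25.67
ee_pos: [453.0, -42.5, 173.5]
orientation: [2.163, 2.276, 0.003]
ft_force: [6.2, 0.7, -5.7]
width: 13.6
grasp_force: 30.0
```

Run:
```python
from h import *
st(list(C-138*by)+[171])
```

```text
t 25.67 tcp [453.  -42.5 173.5] yaw(tool y) 0.051 w 13.6 gf 30.0 F [ 6.2  0.7 -5.7]
delta tool [-5.  -1.7  2.5]
```

Emit:
servo_tool(
  deltas=[
    [[-1,0,0],[0,0,0]],
    [[-2,0,0],[0,0,0]],
    [[-3,0,0],[0,0,0]],
    [[-4,0,0],[0,0,0]],
    [[-4,0,0],[0,0,0]],
  ],
)

```text
t: 26.08
ee_pos: [453.2, -46.0, 173.5]
orientation: [2.162, 2.277, 0.002]
ft_force: [6.4, 0.3, -6.8]
width: 13.8
grasp_force: 30.0
```

Emit:
servo_tool(
  deltas=[
    [[-1,0,0],[0,0,0]],
    [[-2,0,0],[0,0,0]],
    [[-2,0,0],[0,0,0]],
    [[-2,0,0],[0,0,0]],
  ],
)

```text
t: 26.42
ee_pos: [453.3, -47.7, 173.5]
orientation: [2.162, 2.277, 0.003]
ft_force: [6.0, 2.7, -7.0]
width: 13.9
grasp_force: 30.0
```

Emit:
servo_tool(
  deltas=[
    [[-0.7,0,0],[0,0,0]],
    [[-1.5,0,0],[0,0,0]],
    [[-1.5,0,0],[0,0,0]],
    [[-1.5,0,0],[0,0,0]],
  ],
)

```text
t: 26.75
ee_pos: [453.3, -47.9, 173.5]
orientation: [-2.164, -2.277, -0.006]
ft_force: [5.9, 10.9, -5.6]
width: 13.9
grasp_force: 30.0
```

Run:
```python
from h import *
st(list(C-138*by)+[171])
```

```text
t 26.75 tcp [453.3 -47.9 173.5] yaw(tool y) 0.0507 w 13.9 gf 30.0 F [ 5.9 10.9 -5.6]
delta tool [ 0.4 -1.7  2.5]
```

The reaction force rose to 11 N and the travel is 268 mm, so the bar is at its stop. I'm releasing it and lifting away.

Emit:
servo_tool(
  deltas=[
    [[0,0,0],[0,0,0]],
    [[0,0,0],[0,0,0]],
    [[0,0,0],[0,0,0]],
    [[0,0,0],[0,0,0]],
    [[0,0,0],[0,0,0]],
  ],
  grip=-0.3,
)

```text
t: 27.17
ee_pos: [452.3, -48.9, 173.5]
orientation: [-2.163, -2.278, 0.0]
ft_force: [-0.0, -0.3, -0.6]
width: 43.7
grasp_force: 0.0
```

Emit:
servo_tool(
  deltas=[
    [[0,0,-8],[0,0,0]],
    [[0,0,-25],[0,0,0]],
    [[0,0,-60],[0,0,0]],
    [[0,0,-100],[0,0,0]],
    [[0,0,-140],[0,0,0]],
  ],
)

```text
t: 27.58
ee_pos: [451.8, -48.5, 315.3]
orientation: [-2.162, -2.278, 0.001]
ft_force: [0.9, -0.5, 0.7]
width: 56.8
grasp_force: 0.0
```

Emit:
servo_tool(
  deltas=[
    [[-30,-15,0],[0,0,0]],
    [[-65,-32,0],[0,0,0]],
    [[-95,-45,0],[0,0,0]],
    [[-110,-50,0],[0,0,0]],
    [[-110,-50,0],[0,0,0]],
  ],
)

```text
t: 28.0
ee_pos: [407.5, -163.3, 314.3]
orientation: [2.166, 2.274, -0.001]
ft_force: [0.1, -0.8, 1.6]
width: 57.4
grasp_force: 0.0
```

Run:
```python
from h import *
st()
p,w=show("side");cv2.imwrite("pics/s5.png",p["frame"])
for n,w in [("side",w),("top",show("top")[1])]:
    g=w[...,:2]-C;b=g@by;a=g@bx
    m=(w[...,2]>184)&(w[...,2]<196)&(abs(a)<20)&(abs(b)<170)
    if m.sum(): print(n,"grip b",b[m].min().round(1),b[m].max().round(1))
    for k,y in [("can",80),("tin",0),("jar",-80)]: print(n,k,topcirc(w,C+y*by,34,138,152))
```

```text
t 28.0 tcp [ 407.5 -163.3  314.3] yaw(tool y) 0.0489 w 57.4 gf 0.0 F [ 0.1 -0.8  1.6]
side grip b -152.3 -113.6
side can (array([438. , 172.7]), 28.2, 433, np.float64(144.6))
side tin (array([444.6,  92.6]), 31.3, 490, np.float64(144.0))
side jar (array([447.2,   8. ]), 30.2, 281, np.float64(146.4))
top grip b -155.8 -121.0
top can (array([437., 170.]), 26.4, 325, np.float64(142.9))
top tin (array([441.4,  89.4]), 29.2, 424, np.float64(143.9))
top jar (array([445.8,   9.5]), 23.4, 279, np.float64(146.1))
```

View pics/s5.png

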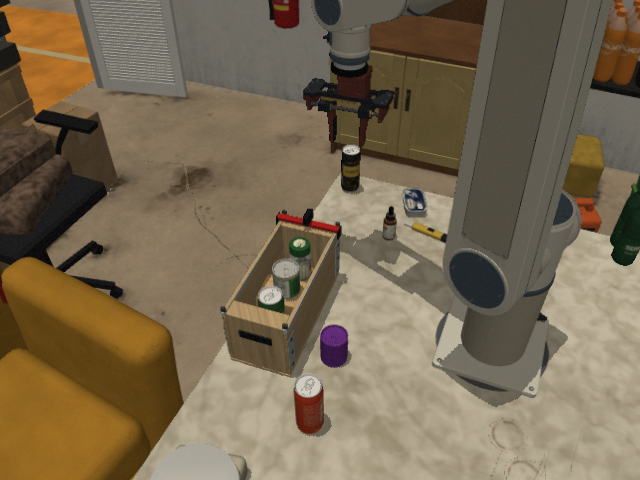

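The final view shows the bar at the right-hand end (308,222). The can, tin and jar stand upright in the box at (270,298), (286,270) and (300,250), and the bystanders have not moved.

```bash
python3 -c "
from workcell import close_job
print(close_job())"
```

```text
the job is handed in; nothing more can be done
None
```

The job is handed in: the can, tin and jar stand upright within about 2 mm of the middle of their blocks with tops below the rim, and the check bar is released at its right-hand stop, after about 28 s of robot time.

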